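# Change the slide core in a mould block

## Task

A short plain blanking bar is sticking out of the slot in the mould block: draw it out and lay it flat in the open tray. Then slide the narrow T-headed core, round nose first and right way up as it lies, into that slot until you feel it come up solid against the hidden stop, without ramming it, and leave it there. Leave the wide core, the strap clamp, the round can and the steel pin where they are.

Things in the scene. Friction and masses are not known exactly. Their poses are not given: they have to be found in the camera images.
- mould: Fixed steel mould block 150 x 120 mm, 60 mm high, honeycomb cavities on top. Origin: centre of its underside, on the bench; z up; +x is the way parts slide into its slot. The slot runs along x at y = 0 from the mouth in the -x face. Two steel leader pins, 20 mm thick, 45 mm tall, stand on top at x = +52, y = +-42 mm (tops 105 mm above the bench).
- mouth (a point): Centre of the slot mouth at slot floor level, 12 mm above the bench, at x = -75 mm of the block; axes as the block. Slot 31.5 mm wide, 25 mm high; its first 12 mm flare by 4.5 mm to each side and 3 mm at the roof, not the floor. A hidden stop closes it 82 to 100 mm behind the mouth; this depth changes every time and cannot be seen.
- feeler (a joint): Sprung pin, 8 mm thick, on the face of the hidden stop, inside the slot. 0 = free (sticks out 6 mm towards the mouth), 0.006 = pressed flush, the part then bears on the solid stop. It resists with only 0.2 to 0.5 N; the stop is rigid. Fully home means pressed by more than 4.5 mm.
- blank: Loose plain steel blanking bar 120 x 28 x 22 mm (x, y, z), 0.22 kg, without head or nose. Origin: centre of its underside; x along it. It starts in the slot, resting on the slot's floor, 46 to 58 mm of it sticking out of the mouth; its sides have 1.7 mm of play, it slides easily.
- core: Loose steel core, 165 mm long, about 0.3 kg, lying on the bench. Origin: centre of its underside; z up, x towards the nose. Body 28 wide, 22 high, x -70.5 to +62.5 mm; round nose 16 thick, axis 11 mm up, x +62.5 to +82.5 mm; tail T-head 46 wide, 22 high, x -82.5 to -70.5 mm, too wide for the slot. When home, 65 to 83 mm stick out of the mouth.
- nose (a point): Centre of the flat end of the core's round nose; axes as the core.
- wide_core: Loose core of the same make and length as the core but with a body 42 mm wide and a T-head 60 mm wide: does not fit, must be left alone. Origin: centre of its underside, x towards its nose, 22 mm high. It may lie in either of the two places on the bench.
- tray: Fixed open grey tray 180 x 115 x 30 mm (x, y, z), walls 4 mm thick, inner floor about 4 mm above the bench. Origin: centre of its underside, x along its length.
- clamp: Loose dark steel strap clamp (bridge) 75 x 30 mm, 46 mm high, beside the slot's mouth; leave alone. Origin: centre of its underside, x along its length.
- can: Loose aluminium can 60 mm in diameter, 110 mm tall; leave alone. Origin: centre of its underside.
- pin_stock: Loose upright dark steel pin 36 mm in diameter, 70 mm tall; leave alone. Origin: centre of its underside.

How it is judged:
By the outcome, as a careful person would: the job done as asked, in the order asked, and still so for the second after the job is handed in, with the robot touching nothing.
It also fails if it takes over 64 s, if anything falls off the work surface, if the arm or the gripper's body presses on something with over 40 N, if the wrist force passes 120 N, or if a joint passes its speed limit or range.

## Robot

A 6-joint arm with a two-finger parallel gripper is mounted at the origin on the work surface. World frame = base frame: x ahead of the robot, y to its left, z up, the work surface at z = 0. Lengths are in m, angles in degrees, forces in N, time in s.
With the tool pointing down it reaches from about 0.3 to 0.75 m from the base axis. Payload 8.5 kg.
Tool frame: the origin (TCP) lies midway between the tips of the shut fingers; the grasp point (between the pads) lies env.tcp_to_grasp behind it (env.tcp_to_grasp is the distance from the TCP to the grasp point, in m); z points along the fingers, y is the line along which they close (so a half turn about z gives the same grasp; the last joint's range is limited). The gripper opens to 85 mm and grips with 20 to 120 N. Pads are 22 mm wide; open, the fingers measure 114 mm over their backs; the gripper's body (76 mm by 85 mm) begins 54 mm behind the grasp point. The pads swing forward as they close: fully open they stand 13 mm farther back than shut.
Start: joints at [-82.409, 21.807, 74.336, -0, 83.858, -12.336], TCP at [0.187, -0.517, 0.231] pointing down, gripper open.
Joint ranges: [-178.18, 178.18], [-50.72, 133.34], [12.68, 142.11], [-81.47, 261.47], [9.98, 163.14], [-165.26, 165.26]. Speed limits (degrees/s): [136.94, 136.94, 180, 180, 180, 180].

## Interface

Orientations are given as a 3x3 rotation matrix whose columns are the frame's x, y, z axes.
In Python, from rig import observe, optics, job, env gives the robot as it stands. The module is installed in compiled form; this text tells all that it offers.
- The arm moves only by the shell command python3 -m jog 'ROWS' [FORCE]. ROWS is JSON, a list of rows, each a list of 7 numbers: the turn, a rotation vector about the tool's x, y, z in rad, then the shift along the tool's x, y, z in m, then the opening in per cent of the stroke, from 0 (shut) to 100 (fully open). A call has 1 to 10 rows; each row shifts and turns the commanded pose from where the row before left it, along the tool's axes as they then stand; what a row does not reach is not made up. A row lasts 1/8 s, in which the tool goes at most 62.5 mm and 10.7 degrees, less where a joint would pass 70% of its speed; a pose out of reach is approached as far as the arm can. A call is refused whole if a number of a shift passes 0.0625 or a number of a turn 0.188, either way. A call with a gripper value outside its range is refused whole. The fingers move at their own pace and stop on an object; FORCE is the grip in N (left out, the last holds). Time passes only in rows, so rows that do not move let the fingers close. It gives the time, the measured TCP pose, the force, the opening and the grip force at its end, in the units of the state.
- observe(): the state, without advancing time (a new reading comes with each control period).
- optics.get_image(name): name is "scene" or "side" or "wrist"; returns a dict with "pixels" (384x512x3 uint8, red, green, blue), "mtx" (3x3 intrinsics, pixels), "dist_coeffs" ([k1, k2, p1, p2, k3] as OpenCV has them; the pictures are not rectified), "rvec" (rotation vector, rad) and "tvec" (3), from world to camera coordinates, as OpenCV has them. Camera axes: x right, y down, z forward; pixel columns grow to the right and rows downward; lengths in m; the calibration is good to about 2 mm. A picture is of the moment at which its call begins. There is no depth.
- job.close_job(): hands the job in; it is judged then, once.
The state is a dict: "time_s": time; "q": joint angles; "qvel": joint speeds; "joint_efforts": joint torques, N m; "position": TCP position; "tool_rot": TCP orientation; "ft_force": force on the tool from outside, world axes, zero at the start; "wrist_torque": the same for the moment, N m; "grip_width": finger opening in m; "gripper_force": force on a finger pad.
Only numpy, scipy, OpenCV 4.12 (cv2) and the standard library are available. Lean on these libraries where they do the work, as an engineer would, in place of code of your own. Each camera call takes 0.05 s, during which the arm holds its last target. There are 200 camera calls.

## Working session

There is one attempt and no reset: what is moved stays moved. The work goes in short steps, Python scripts to look and compute and a shell command to move; the robot and the scene stay as the last step left them, time stands still between calls to the robot, and variables do not carry over. Pictures are saved under pics/ and viewed, at most 12 in all, crops included, and the job is handed in when it is done.

```bash
mkdir -p pics
cat > h.py <<'E'
import numpy as np,cv2
from rig import observe,optics,job,env
def grab(n,f=None):
    d=optics.get_image(n)
    d={k:np.array(v) for k,v in d.items()}
    if f: cv2.imwrite(f,d["pixels"][:,:,::-1])
    return d
def ray(d,uv):
    R=cv2.Rodrigues(d["rvec"].astype(float))[0]
    p=cv2.undistortPoints(np.array(uv,float).reshape(-1,1,2),d["mtx"],d["dist_coeffs"]).reshape(-1,2)
    dirs=np.c_[p,np.ones(len(p))]@R
    return -R.T@d["tvec"].reshape(3),dirs
def onz(d,uv,z):
    c,r=ray(d,uv); return c+r*((z-c[2])/r[:,2])[:,None]
E
python3 - <<'E'
from h import *
a=grab("scene","pics/scene.png");b=grab("side","pics/side.png");
s=observe();print(s,env.tcp_to_grasp)
for d in(a,b):print(ray(d,[[256,192]]))
np.savez("pics/scene.npz",**a);np.savez("pics/side.npz",**b)
E
```

```text
{'time_s': 0.1, 'q': array([-8.24073635e+01,  2.18370826e+01,  7.43794934e+01, -1.68932228e-03,
        8.38568415e+01, -1.23364655e+01]), 'qvel': array([ 0.03357491, -0.07310105, -0.11351107,  0.02672322,  0.03071881,
        0.03665495]), 'joint_efforts': array([ 4.56465656e-03, -4.49218833e+01, -2.31656384e+01, -1.25282058e-04,
        3.64911590e-03,  2.67306518e-06]), 'position': array([ 0.18742064, -0.51680543,  0.23077936]), 'tool_rot': array([[ 9.40114061e-01,  3.40859962e-01, -1.98364737e-04],
       [ 3.40859931e-01, -9.40113240e-01,  1.26626746e-03],
       [ 2.45134563e-04, -1.25805044e-03, -9.99999179e-01]]), 'ft_force': array([-0.56772002,  0.6203678 , -1.02480335]), 'wrist_torque': array([ 0.02753197, -0.01361866, -0.00775487]), 'gripper_force': 0.0, 'grip_width': 0.08545548032031816} 0.0187
(array([ 1.60081034, -0.17315465,  0.65478371]), array([[-0.84818193,  0.13230983, -0.51305301]]))
(array([-0.01540981,  0.66470371,  0.99192194]), array([[ 0.46424654, -0.51452489, -0.72121137]]))
```

View pics/scene.png

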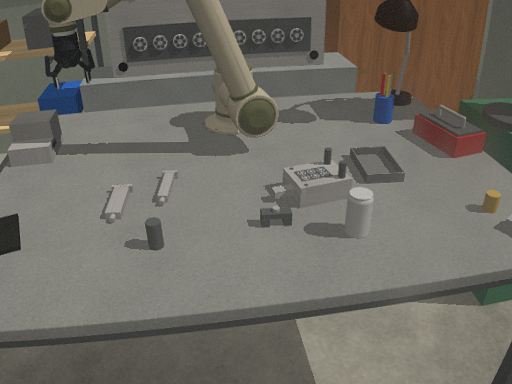

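View pics/side.png

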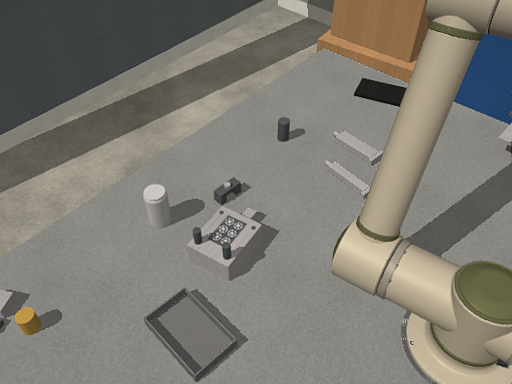

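The scene picture shows the mould at about (317,182) with the blank sticking out to the left at (278,189). The narrow core is at (166,186), nose at (160,201), and the wide core at (118,200). The clamp is at (276,216), the tray at (376,165), the can at (359,213) and the pin at (154,234). The side picture agrees: mould (226,240), narrow core (348,178), tray (190,330).

Run:
```python
from h import *
a=dict(np.load("pics/scene.npz"));b=dict(np.load("pics/side.npz"))
f=lambda d,uv,z:print(z,np.round(onz(d,uv,z)[:,:2],3).tolist())
print("side");f(b,[[227,222],[249,213],[157,222],[283,138],[228,198]],0.0)
f(b,[[222,209],[262,228],[232,264],[190,242]],.06) # mould top
f(b,[[186,290],[236,341],[199,376],[146,322]],.03)
f(b,[[328,164],[369,193],[250,212]],.022)
print("scene");f(a,[[160,201],[168,172]],.022);f(a,[[112,217],[121,186]],.022)
f(a,[[283,178],[338,165],[352,186],[297,203]],.06)
f(a,[[272,188],[285,184]],.034)
for n,d in(("scene",a),("side",b)):
    im=d["pixels"][:,:,::-1]
    y,x=(150,100) if n=="scene" else(110,140)
    c=cv2.resize(im[y:y+100,x:x+260] if n=="scene" else im[y:y+170,x:x+250],None,fx=3,fy=3,interpolation=cv2.INTER_CUBIC)
    cv2.imwrite(f"pics/{n}_c.png",c)
```

```text
side
0.0 [[0.607, 0.091], [0.585, 0.028], [0.746, 0.215], [0.717, -0.275], [0.666, 0.026]]
0.06 [[0.609, 0.103], [0.491, 0.082], [0.471, 0.209], [0.591, 0.23]]
0.03 [[0.515, 0.317], [0.345, 0.33], [0.348, 0.434], [0.52, 0.429]]
0.022 [[0.529, -0.25], [0.377, -0.23], [0.572, 0.038]]
scene
0.022 [[0.554, -0.265], [0.396, -0.244]]
0.022 [[0.61, -0.385], [0.454, -0.376]]
0.06 [[0.559, 0.062], [0.514, 0.228], [0.633, 0.228], [0.686, 0.069]]
0.034 [[0.562, 0.032], [0.547, 0.071]]
```

View pics/side_c.png

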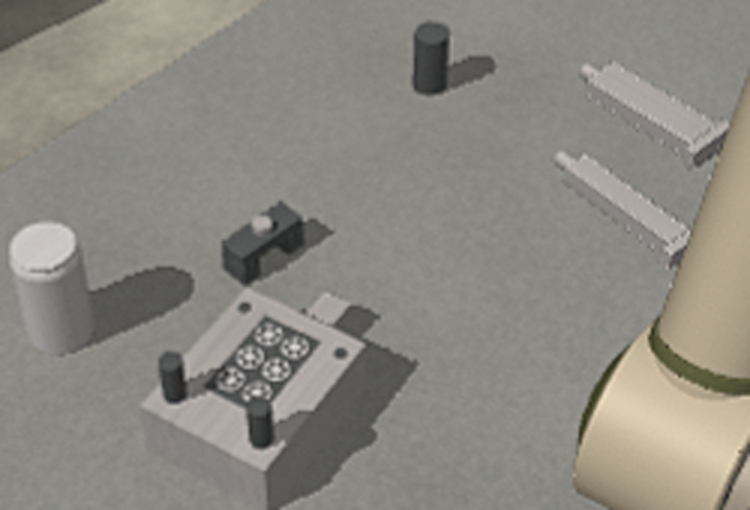

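Run:
```python
from h import *
a=dict(np.load("pics/scene.npz"));b=dict(np.load("pics/side.npz"))
P=onz(b,[[222.7,205.7],[261.7,225],[228.3,264],[187.7,245]],.06)[:,:2]
print(P,P.mean(0));
m=(P[0]+P[1])/2;k=(P[2]+P[3])/2;v=k-m;print(m,np.linalg.norm(v),np.degrees(np.arctan2(v[1],v[0])),P[0]-P[1])
# tray
T=onz(b,[[186,290],[236,341],[199,376],[146,322]],.03)[:,:2];print(T.mean(0),T[0]-T[1],T[3]-T[2])
s=observe();print(s["tool_rot"])
```

```text
[[0.61574831 0.09349019]
 [0.49807875 0.074929  ]
 [0.47782214 0.21469737]
 [0.58884358 0.24019529]] [0.54512319 0.15582796]
[0.55691353 0.0842096 ] 0.14516476993484775 99.34859218580131 [0.11766956 0.01856118]
[0.43214348 0.37755598] [ 0.17078953 -0.01345023] [ 0.1721286  -0.00435364]
[[ 9.40114061e-01  3.40859962e-01 -1.98364737e-04]
 [ 3.40859931e-01 -9.40113240e-01  1.26626746e-03]
 [ 2.45134563e-04 -1.25805044e-03 -9.99999179e-01]]
```

Run:
```python
from h import *
d=grab("wrist","pics/w0.png");s=observe();R=s["tool_rot"]
c,r=ray(d,[[256,192]]);print(R.T@(c-s["position"]),R.T@r[0])
```

```text
[ 0.06747952  0.00037512 -0.1425486 ] [-0.26837605 -0.00506279  0.96331664]
```

```bash
cat >> h.py <<'E'
from scipy.spatial.transform import Rotation as Ro
def down(yaw):
    t=np.radians(yaw);c,s=np.cos(t),np.sin(t)
    return np.array([[c,s,0],[s,-c,0],[0,0,-1.]])
def plan(p,yaw,n):
    s=observe();R=Ro.from_matrix(s["tool_rot"]);p0=np.array(s["position"])
    w=(R.inv()*Ro.from_matrix(down(yaw))).as_rotvec()/n
    print("total shift tool:",np.round(R.inv().apply(np.array(p)-p0),4),"turn",np.round(w*n,4))
    for i in range(n):
        print(np.round(w,3),np.round(R.inv().apply((np.array(p)-p0)/n),4)); R=R*Ro.from_rotvec(w)
E
python3 -c "
from h import *
plan([.562,.054,.2],99.3,12)"
```

```text
total shift tool: [ 0.5467 -0.409   0.0314] turn [-7.0000e-04 -9.0000e-04 -1.3853e+00]
[-0.    -0.    -0.115] [ 0.0456 -0.0341  0.0026]
[-0.    -0.    -0.115] [ 0.0492 -0.0286  0.0026]
[-0.    -0.    -0.115] [ 0.0522 -0.0228  0.0026]
[-0.    -0.    -0.115] [ 0.0544 -0.0166  0.0026]
[-0.    -0.    -0.115] [ 0.056  -0.0102  0.0026]
[-0.    -0.    -0.115] [ 0.0568 -0.0037  0.0026]
[-0.    -0.    -0.115] [0.0568 0.0029 0.0026]
[-0.    -0.    -0.115] [0.0561 0.0094 0.0026]
[-0.    -0.    -0.115] [0.0547 0.0158 0.0026]
[-0.    -0.    -0.115] [0.0525 0.022  0.0026]
[-0.    -0.    -0.115] [0.0496 0.0279 0.0026]
[-0.    -0.    -0.115] [0.0461 0.0334 0.0026]
```

```bash
python3 -m jog '[[0,0,-0.115,0.0456,-0.0341,0.0026,60],[0,0,-0.115,0.0492,-0.0286,0.0026,60],[0,0,-0.115,0.0522,-0.0228,0.0026,60],[0,0,-0.115,0.0544,-0.0166,0.0026,60],[0,0,-0.115,0.056,-0.0102,0.0026,60],[0,0,-0.115,0.0568,-0.0037,0.0026,60],[0,0,-0.115,0.0568,0.0029,0.0026,60],[0,0,-0.115,0.0561,0.0094,0.0026,60],[0,0,-0.115,0.0547,0.0158,0.0026,60],[0,0,-0.115,0.0525,0.022,0.0026,60]]'
python3 -m jog '[[0,0,-0.115,0.0496,0.0279,0.0026,60],[0,0,-0.115,0.0461,0.0334,0.0026,60],[0,0,0,0,0,0,60],[0,0,0,0,0,0,60]]'
python3 - <<'E'
from h import *
d=grab("wrist","pics/w1.png");np.savez("pics/w1.npz",**d)
plan([.562,.054,.2],99.3,1)
E
```

```text
time_s: 1.4
position: [0.5014, -0.0401, 0.2052]
tool_rot: [[0.069, 0.998, -0.0], [0.998, -0.069, -0.0], [-0.0, -0.0, -1.0]]
ft_force: [0.6, -1.5, -0.1]
grip_width: 0.0513
gripper_force: 0.0
time_s: 1.9
position: [0.5632, 0.0528, 0.1998]
tool_rot: [[-0.156, 0.988, -0.001], [0.988, 0.156, -0.0], [-0.0, -0.001, -1.0]]
ft_force: [-0.8, -0.9, -0.9]
grip_width: 0.0514
gripper_force: 0.0
total shift tool: [ 0.0018 -0.0009  0.    ] turn [-0.0006  0.0001 -0.0066]
[-0.001  0.    -0.007] [ 0.0018 -0.0009  0.    ]
```

View pics/w1.png

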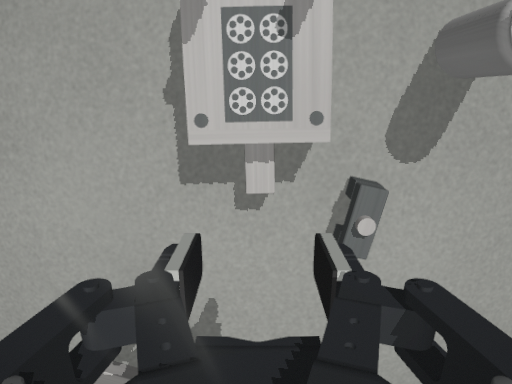

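The wrist picture shows the mould's front edge from (188,145) to (331,141). The blank sticks out between columns 246 and 275 and ends at row 193. The clamp is clear on the right, at (360,215).

Run:
```python
from h import *
d=dict(np.load("pics/w1.npz"))
g=cv2.cvtColor(d["pixels"],cv2.COLOR_RGB2GRAY).astype(float)
def edge(v): # subpixel strongest two edges
    e=np.abs(np.gradient(cv2.GaussianBlur(v.reshape(1,-1),(5,1),0).ravel()));return e
L=[];Rr=[]
for y in range(168,188,2):
    e=edge(g[y]);L.append([235+np.argmax(e[235:258]),y]);Rr.append([262+np.argmax(e[262:288]),y])
fr=[]
for x in list(range(196,240,6))+list(range(282,326,6)):
    e=edge(g[:,x]);fr.append([x,130+np.argmax(e[130:160])])
end=[[x,180+np.argmax(edge(g[:,x])[180:202])] for x in range(252,272,4)]
lm=[];rm=[]
for y in range(50,135,8):
    e=edge(g[y]);lm.append([175+np.argmax(e[175:200]),y]);rm.append([320+np.argmax(e[320:345]),y])
def line(n,uv,z):
    P=onz(d,uv,z)[:,:2].astype(np.float32);v=cv2.fitLine(P,cv2.DIST_HUBER,0,0.001,0.001).ravel()
    print(n,"mid",np.round(v[2:],4),"ang",round(np.degrees(np.arctan2(v[1],v[0])),2));return v
bl=line("bl",L,.034);br=line("br",Rr,.034);f=line("front",fr,.06);e=line("end",end,.034);l=line("ml",lm,.06);r=line("mr",rm,.06)
```

```text
bl mid [0.5531 0.0468] ang -77.52
br mid [0.5796 0.051 ] ang -80.33
front mid [0.5608 0.0841] ang 10.11
end mid [0.569  0.0336] ang 11.93
ml mid [0.4923 0.1198] ang -79.61
mr mid [0.6102 0.1383] ang -82.28
```

```bash
python3 -c "
from h import *
plan([.5645,.0584,.013],100,1)"
```

```text
total shift tool: [0.0058 0.0024 0.187 ] turn [-0.0006  0.0001 -0.0188]
[-0.001  0.    -0.019] [0.0058 0.0024 0.187 ]
```

```bash
python3 -m jog '[[0,0,-0.019,0.0058,0.0024,0.05,50],[0,0,0,0,0,0.05,50],[0,0,0,0,0,0.04,50],[0,0,0,0,0,0.03,50],[0,0,0,0,0,0.017,50],[0,0,0,0,0,0,50],[0,0,0,0,0,0,20],[0,0,0,0,0,0,20],[0,0,0,0,0,0,20],[0,0,0,0,0,0,20]]' 40
python3 -c "
from h import *
grab('wrist','pics/w2.png')"
```

```text
time_s: 3.2
position: [0.5655, 0.0586, 0.0141]
tool_rot: [[-0.175, 0.985, 0.002], [0.985, 0.175, -0.001], [-0.001, 0.001, -1.0]]
ft_force: [-1.1, -4.3, 6.2]
grip_width: 0.0272
gripper_force: 42.8
```

View pics/w2.png

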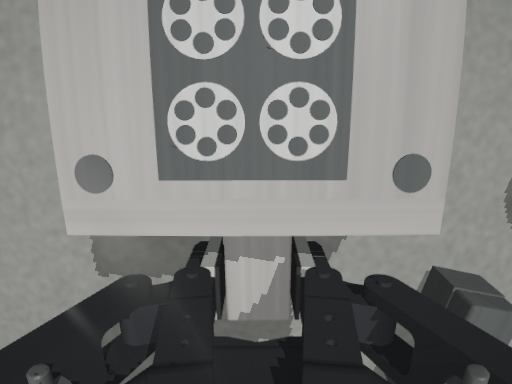

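The blank is gripped between the pads. The mould's front edge is level at row 236, from column 66 to column 441, so the yaw matches the slot.

Run:
```python
from h import *
d=grab("wrist");P=onz(d,[[66,236],[441,236],[94,174],[412,174]],.06)
s=observe();print(s["position"],s["ft_force"])
R=s["tool_rot"]
print(np.round((P-s["position"])@R,4)); v=P[1]-P[0];print(np.degrees(np.arctan2(v[1],v[0]))+90, np.linalg.norm(v)); v=P[3]-P[2];print(np.degrees(np.arctan2(v[1],v[0]))+90)
print(np.degrees(np.arctan2(R[1,0],R[0,0])))
```

```text
[0.56554067 0.0586258  0.01412005] [-1.60486459 -3.23262285  6.76165102]
[[ 0.0252 -0.0615 -0.046 ]
 [ 0.0251  0.0597 -0.0458]
 [ 0.0456 -0.0491 -0.046 ]
 [ 0.0455  0.0471 -0.0459]]
100.03128862111012 0.12119753298946737
100.02375845181693
100.08988757678465
```

```bash
python3 -m jog '[[0,0,0,-0.005,0,-0.0005,20],[0,0,0,-0.015,0,0,20],[0,0,0,-0.025,0,0,20],[0,0,0,-0.03,0,0,20],[0,0,0,-0.015,0,0,20],[0,0,0,0,0,0,20],[0,0,0,0,0,-0.05,20],[0,0,0,0,0,-0.06,20],[0,0,0,0,0,-0.05,20],[0,0,0,0,0,-0.03,20]]' 50
python3 -c "
from h import *
plan([.398,.378,.2],-3,12)"
```

```text
time_s: 4.55
position: [0.5808, -0.0285, 0.2062]
tool_rot: [[-0.176, 0.984, 0.002], [0.984, 0.176, -0.001], [-0.001, 0.002, -1.0]]
ft_force: [0.0, 0.9, -2.8]
grip_width: 0.0272
gripper_force: 50.1
total shift tool: [ 0.4323 -0.1083  0.0055] turn [ 2.5000e-03 -1.4000e-03  1.8003e+00]
[ 0.   -0.    0.15] [ 0.036  -0.009   0.0005]
[ 0.   -0.    0.15] [ 0.0343 -0.0143  0.0005]
[ 0.   -0.    0.15] [ 0.0317 -0.0193  0.0005]
[ 0.   -0.    0.15] [ 0.0285 -0.0238  0.0005]
[ 0.   -0.    0.15] [ 0.0246 -0.0278  0.0005]
[ 0.   -0.    0.15] [ 0.0202 -0.0312  0.0005]
[ 0.   -0.    0.15] [ 0.0153 -0.0338  0.0005]
[ 0.   -0.    0.15] [ 0.0101 -0.0357  0.0005]
[ 0.   -0.    0.15] [ 0.0046 -0.0368  0.0005]
[ 0.   -0.    0.15] [-0.0009 -0.0371  0.0005]
[ 0.   -0.    0.15] [-0.0065 -0.0366  0.0005]
[ 0.   -0.    0.15] [-0.0119 -0.0352  0.0005]
```

```bash
python3 -m jog '[[0,0,0.15,0.036,-0.009,0.0005,20],[0,0,0.15,0.0343,-0.0143,0.0005,20],[0,0,0.15,0.0317,-0.0193,0.0005,20],[0,0,0.15,0.0285,-0.0238,0.0005,20],[0,0,0.15,0.0246,-0.0278,0.0005,20],[0,0,0.15,0.0202,-0.0312,0.0005,20],[0,0,0.15,0.0153,-0.0338,0.0005,20],[0,0,0.15,0.0101,-0.0357,0.0005,20],[0,0,0.15,0.0046,-0.0368,0.0005,20],[0,0,0.15,-0.0009,-0.0371,0.0005,20]]'
python3 -m jog '[[0,0,0.15,-0.0065,-0.0366,0.0005,20],[0,0,0.15,-0.0119,-0.0352,0.0005,20],[0,0,0,0,0,0,20],[0,0,0,0,0,0,20]]'
python3 - <<'E'
from h import *
d=grab("wrist","pics/w3.png");np.savez("pics/w3.npz",**d)
plan([.398,.378,.008],-3,1)
E
```

```text
time_s: 5.8
position: [0.4272, 0.3108, 0.1983]
tool_rot: [[0.971, 0.241, -0.001], [0.241, -0.971, -0.0], [-0.001, -0.0, -1.0]]
ft_force: [-0.2, -0.1, -2.8]
grip_width: 0.0268
gripper_force: 50.1
time_s: 6.3
position: [0.3978, 0.3769, 0.1973]
tool_rot: [[0.999, -0.051, -0.001], [-0.051, -0.999, -0.001], [-0.001, 0.001, -1.0]]
ft_force: [0.2, -0.7, -2.0]
grip_width: 0.0272
gripper_force: 50.1
total shift tool: [-0.0002 -0.0015  0.1895] turn [0.0005 0.0005 0.0003]
[0. 0. 0.] [-0.0002 -0.0015  0.1895]
```

View pics/w3.png

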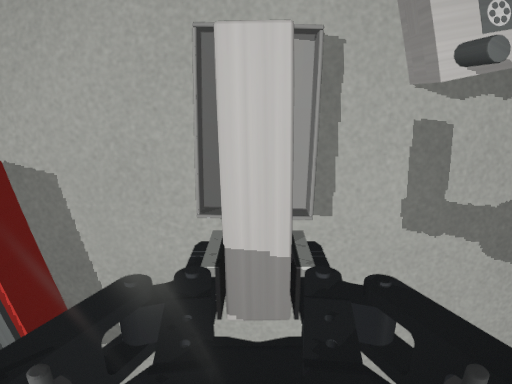

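The picture shows the blank held level above the tray and parallel to it. The tray's rim corners are at about (194,24), (322,26), (312,218) and (198,216).

Run:
```python
from h import *
d=dict(np.load("pics/w3.npz"));P=onz(d,[[194,24],[322,26],[312,218],[198,216]],.03);print(P,P.mean(0))
v=(P[0]+P[1]-P[2]-P[3])[:2];print(np.degrees(np.arctan2(v[1],v[0])),np.linalg.norm(v)/2)
s=observe();print((P.mean(0)-s["position"])@s["tool_rot"])
```

```text
[[0.53276547 0.42487797 0.03      ]
 [0.52540456 0.3140333  0.03      ]
 [0.34949317 0.32533835 0.03      ]
 [0.35736146 0.43746196 0.03      ]] [0.44125617 0.37542789 0.03      ]
-3.890059756925831 0.1760633351631287
[ 0.0431565  -0.00118018  0.16743558]
```

```bash
python3 -m jog '[[0,0,0,0.009,-0.001,0.05,20],[0,0,0,0,0,0.06,20],[0,0,0,0,0,0.045,20],[0,0,0,0,0,0.025,20],[0,0,0,0,0,0.0085,20],[0,0,0,0,0,0,20],[0,0,0,0,0,0,45],[0,0,0,0,0,0,45],[0,0,0,0,0,0,45]]'
python3 -m jog '[[0,0,0,0,0,-0.03,45],[0,0,0,0,0,-0.06,45],[0,0,0,0,0,-0.06,45],[0,0,0,0,0,-0.04,45],[0,0,0,0,0,0,45]]'
python3 - <<'E'
from h import *
d=grab("wrist","pics/w4.png")
plan([.465,-.25,.19],-7,12)
E
```

```text
time_s: 7.48
position: [0.4077, 0.3777, 0.0098]
tool_rot: [[0.999, -0.053, 0.001], [-0.053, -0.999, 0.001], [0.001, -0.001, -1.0]]
ft_force: [-0.2, 0.1, 0.3]
grip_width: 0.0385
gripper_force: 0.0
time_s: 8.1
position: [0.4083, 0.3781, 0.2025]
tool_rot: [[0.999, -0.053, 0.006], [-0.053, -0.999, 0.004], [0.006, -0.004, -1.0]]
ft_force: [-0.2, 0.7, 0.3]
grip_width: 0.0383
gripper_force: 0.0
total shift tool: [0.0907 0.6237 0.0095] turn [-0.0014 -0.0021  0.0691]
[-0.    -0.     0.006] [0.0076 0.052  0.0008]
[-0.    -0.     0.006] [0.0079 0.0519 0.0008]
[-0.    -0.     0.006] [0.0082 0.0519 0.0008]
[-0.    -0.     0.006] [0.0085 0.0518 0.0008]
[-0.    -0.     0.006] [0.0088 0.0518 0.0008]
[-0.    -0.     0.006] [0.0091 0.0517 0.0008]
[-0.    -0.     0.006] [0.0093 0.0517 0.0008]
[-0.    -0.     0.006] [0.0096 0.0516 0.0008]
[-0.    -0.     0.006] [0.0099 0.0516 0.0008]
[-0.    -0.     0.006] [0.0102 0.0515 0.0008]
[-0.    -0.     0.006] [0.0105 0.0515 0.0008]
[-0.    -0.     0.006] [0.0108 0.0514 0.0008]
```

View pics/w4.png

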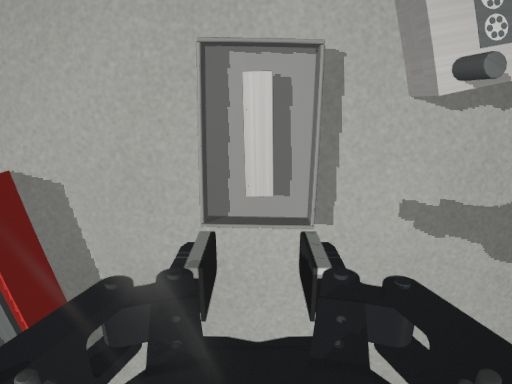

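The blank lies flat in the tray, around (258,133). Next is the narrow core.

```bash
python3 -m jog '[[0,0,0.006,0.0045,0.0519,0.0008,60],[0,0,0.006,0.0045,0.0519,0.0008,60],[0,0,0.006,0.0045,0.0519,0.0008,60],[0,0,0.006,0.0045,0.0519,0.0008,60],[0,0,0.006,0.0045,0.0519,0.0008,60],[0,0,0.006,0.0045,0.0519,0.0008,60],[0,0,0.006,0.0045,0.0519,0.0008,60],[0,0,0.006,0.0045,0.0519,0.0008,60],[0,0,0.006,0.0045,0.0519,0.0008,60],[0,0,0.006,0.0045,0.0519,0.0008,60]]'
python3 -m jog '[[0,0,0.006,0.0045,0.0519,0.0008,60],[0,0,0.006,0.0045,0.0519,0.0008,60],[0,0,0,0,0,0,60],[0,0,0,0,0,0,60]]'
python3 - <<'E'
from h import *
d=grab("wrist","pics/w5.png");np.savez("pics/w5.npz",**d)
E
```

```text
time_s: 9.4
position: [0.4098, -0.1447, 0.1899]
tool_rot: [[0.994, -0.113, -0.002], [-0.113, -0.994, 0.002], [-0.002, -0.001, -1.0]]
ft_force: [0.4, 0.5, -0.6]
grip_width: 0.0512
gripper_force: 0.0
time_s: 9.9
position: [0.4071, -0.2467, 0.1884]
tool_rot: [[0.992, -0.125, -0.002], [-0.125, -0.992, 0.002], [-0.002, -0.002, -1.0]]
ft_force: [-0.7, 0.2, 0.2]
grip_width: 0.0514
gripper_force: 0.0
```

View pics/w5.png

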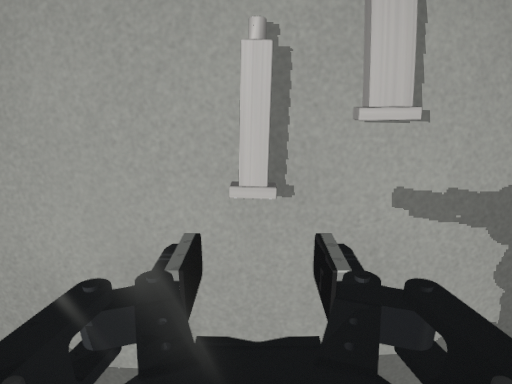

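The narrow core lies ahead: T-head at columns 230-276, rows 185-198, body columns 240-271, nose at (257,16). The wide core is off to the right.

Run:
```python
from h import *
d=dict(np.load("pics/w5.npz"))
g=cv2.GaussianBlur(cv2.cvtColor(d["pixels"],cv2.COLOR_RGB2GRAY),(3,3),0).astype(float)
L=[];R=[]
for y in range(60,178,6):
    e=np.abs(np.gradient(g[y]));L.append([228+np.argmax(e[228:250]),y]);R.append([262+np.argmax(e[262:282]),y])
end=[[x,190+np.argmax(np.abs(np.gradient(g[:,x]))[190:206])] for x in range(236,272,4)]
s=observe();Rt=s["tool_rot"]
T=lambda uv:(onz(d,uv,.022)-s["position"])@Rt
l=T(L);r=T(R);e=T(end)
for q in(l,r):
    v=cv2.fitLine(q[:,:2].astype(np.float32),cv2.DIST_HUBER,0,.001,.001).ravel();print(v, np.degrees(np.arctan(v[1]/v[0])))
print(np.median(e[:,0]),e[:,0].std(),(np.median(r[:,1]-l[:,1])))
print(np.polyfit(e[:,1],e[:,0],1))
```

```text
[ 0.99935013  0.03604682  0.05125194 -0.01588637] 2.065778
[0.9995353  0.03048148 0.051206   0.01104843] 1.7467306
-0.024819248010436952 0.00042191185380366673 0.026832912630452406
[-0.02242327 -0.02470777]
```

```bash
python3 -m jog '[[0,0,0.033,0.0057,-0.0039,0.05,50],[0,0,0,0,0,0.05,50],[0,0,0,0,0,0.045,50],[0,0,0,0,0,0.025,50],[0,0,0,0,0,0.0145,50],[0,0,0,0,0,0,50],[0,0,0,0,0,0,50]]' 60
python3 -m jog '[[0,0,0,0,0,0,20],[0,0,0,0,0,0,20],[0,0,0,0,0,0,20],[0,0,0,0,0,0,20]]' 60
python3 - <<'E'
from h import *
s=observe();print(s["position"],s["tool_rot"],s["ft_force"])
E
```

```text
time_s: 10.82
position: [0.4141, -0.2439, 0.0057]
tool_rot: [[0.988, -0.157, 0.001], [-0.157, -0.988, -0.001], [0.001, 0.0, -1.0]]
ft_force: [0.3, 0.2, -0.1]
grip_width: 0.043
gripper_force: 0.0
time_s: 11.32
position: [0.4141, -0.2443, 0.0061]
tool_rot: [[0.988, -0.157, 0.001], [-0.157, -0.988, -0.001], [0.001, 0.001, -1.0]]
ft_force: [-0.5, 2.3, 5.0]
grip_width: 0.0268
gripper_force: 59.8
[ 0.41405778 -0.24432443  0.00605784] [[ 9.87571758e-01 -1.57163483e-01  1.28930790e-03]
 [-1.57162323e-01 -9.87572321e-01 -9.56920499e-04]
 [ 1.42367775e-03  7.42397035e-04 -9.99998711e-01]] [-0.54005959  2.26885806  5.03932722]
```

```bash
python3 -m jog '[[0,0,0,0,0,-0.02,20],[0,0,0,0,0,-0.05,20],[0,0,0,0,0,-0.05,20],[0,0,0,0,0,-0.034,20],[0,0,0,0,0,0,20]]'
python3 - <<'E'
from h import *
u=np.array([-.17451,.98466]);n=np.array([.98466,.17451])
d=dict(np.load("pics/w1.npz"))
P=onz(d,[[350,178],[387,188],[372,254],[352,250]],.046)[:,:2];print("clamp top n,s",np.c_[P@n-.5667,P@u+.0153])
P=onz(d,[[328,237],[372,258]],.0)[:,:2];print("bottom",np.c_[P@n-.5667,P@u+.0153])
t=n*.5667+u*-.170;print(t);plan([*t,.158],100.05,12)
E
```

```text
time_s: 11.95
position: [0.4142, -0.2447, 0.1612]
tool_rot: [[0.988, -0.157, 0.003], [-0.157, -0.988, -0.004], [0.004, 0.003, -1.0]]
ft_force: [-0.1, 0.4, -4.8]
grip_width: 0.0264
gripper_force: 60.1
clamp top n,s [[ 0.08212994 -0.03506099]
 [ 0.11770974 -0.04520657]
 [ 0.10868973 -0.11232331]
 [ 0.08833027 -0.10735962]]
bottom [[ 0.0741525  -0.11295057]
 [ 0.12616948 -0.14037367]]
[ 0.58767352 -0.06849738]
total shift tool: [ 0.1436 -0.2013  0.0032] turn [ 5.8000e-03  1.0000e-04 -1.9042e+00]
[ 0.     0.    -0.159] [ 0.012  -0.0168  0.0003]
[ 0.     0.    -0.159] [ 0.0145 -0.0147  0.0003]
[ 0.     0.    -0.159] [ 0.0166 -0.0122  0.0003]
[ 0.     0.    -0.159] [ 0.0183 -0.0094  0.0003]
[ 0.     0.    -0.159] [ 0.0196 -0.0064  0.0003]
[ 0.     0.    -0.159] [ 0.0204 -0.0032  0.0003]
[ 0.     0.    -0.159] [0.0206 0.     0.0003]
[ 0.     0.    -0.159] [0.0203 0.0033 0.0003]
[ 0.     0.    -0.159] [0.0196 0.0064 0.0003]
[ 0.     0.    -0.159] [0.0183 0.0095 0.0003]
[ 0.     0.    -0.159] [0.0166 0.0122 0.0003]
[ 0.     0.    -0.159] [0.0144 0.0147 0.0003]
```

```bash
python3 -m jog '[[0,0,-0.159,0.012,-0.0168,0,20],[0,0,-0.159,0.0145,-0.0147,0,20],[0,0,-0.159,0.0166,-0.0122,0,20],[0,0,-0.159,0.0183,-0.0094,0,20],[0,0,-0.159,0.0196,-0.0064,0,20],[0,0,-0.159,0.0204,-0.0032,0,20],[0,0,-0.159,0.0206,0,0,20],[0,0,-0.159,0.0203,0.0033,0,20],[0,0,-0.159,0.0196,0.0064,0,20],[0,0,-0.159,0.0183,0.0095,0,20]]'
python3 -m jog '[[0.006,0,-0.159,0.0166,0.0122,0,20],[0,0,-0.159,0.0144,0.0147,0,20],[0,0,0,0,0,0,20],[0,0,0,0,0,0,20]]'
python3 - <<'E'
from h import *
plan([.58767,-.0685,.021],100.05,1)
E
```

```text
time_s: 13.2
position: [0.5579, -0.0965, 0.1571]
tool_rot: [[0.133, 0.991, -0.003], [0.991, -0.133, 0.001], [0.001, -0.003, -1.0]]
ft_force: [0.5, 0.3, -3.1]
grip_width: 0.0265
gripper_force: 60.0
time_s: 13.7
position: [0.5862, -0.0681, 0.1579]
tool_rot: [[-0.176, 0.984, -0.008], [0.984, 0.176, 0.001], [0.002, -0.008, -1.0]]
ft_force: [-0.6, -0.3, -3.7]
grip_width: 0.0266
gripper_force: 60.1
total shift tool: [-0.0009  0.0024  0.1368] turn [-0.0078 -0.0021  0.0011]
[-0.008 -0.002  0.001] [-0.0009  0.0024  0.1368]
```

```bash
python3 -m jog '[[-0.008,-0.002,0.001,-0.0009,0.0024,0.04,20],[0,0,0,0,0,0.045,20],[0,0,0,0,0,0.035,20],[0,0,0,0,0,0.012,20],[0,0,0,0,0,0.004,20],[0,0,0,0,0,0,20],[0,0,0,0,0,0,20]]'
python3 - <<'E'
from h import *
plan([.58767,-.0685,.0195],100.05,1)
d=grab("wrist","pics/w6.png");np.savez("pics/w6.npz",**d)
E
```

```text
time_s: 14.58
position: [0.5901, -0.0685, 0.0241]
tool_rot: [[-0.177, 0.984, 0.004], [0.984, 0.177, -0.001], [-0.002, 0.004, -1.0]]
ft_force: [0.0, -0.3, -3.5]
grip_width: 0.0265
gripper_force: 60.0
total shift tool: [ 0.0005 -0.0024  0.0046] turn [0.0041 0.0016 0.0024]
[0.004 0.002 0.002] [ 0.0005 -0.0024  0.0046]
```

View pics/w6.png

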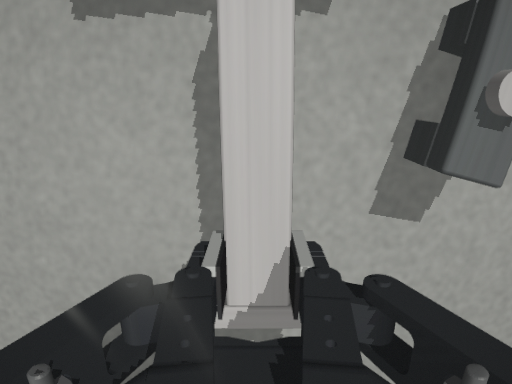

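The core hangs straight along the tool axis, body columns about 219-294, and it is clear of the clamp. I'll correct the pose, then feed it in gently.

```bash
python3 -m jog '[[0.004,0.002,0.002,0.0005,-0.0024,0.0045,20],[0,0,0,0,0,0,20],[0,0,0,0,0,0,20]]'
python3 -m jog '[[0,0,0,0.012,0,0,20],[0,0,0,0.012,0,0,20],[0,0,0,0.008,0,0,20],[0,0,0,0.005,0,0,20],[0,0,0,0,0,0,20]]'
python3 - <<'E'
from h import *
s=observe();print(s["ft_force"],s["wrist_torque"]);u=np.array([-.17451,.98466]);n=np.array([.98466,.17451]);p=s["position"]
print("n off",p[:2]@n-.5667,"nose depth",p[:2]@u+.0153+.1345,p[2])
plan([.58767,-.0685,.0195],100.05,1)
d=grab("side");cv2.imwrite("pics/s2.png",cv2.resize(d["pixels"][170:290,170:330,::-1],None,fx=5,fy=5,interpolation=cv2.INTER_CUBIC))
E
```

```text
time_s: 15.0
position: [0.5871, -0.0683, 0.0185]
tool_rot: [[-0.175, 0.985, -0.002], [0.985, 0.175, 0.001], [0.001, -0.002, -1.0]]
ft_force: [-0.5, -0.3, -3.8]
grip_width: 0.0265
gripper_force: 60.1
time_s: 15.62
position: [0.5806, -0.0315, 0.0185]
tool_rot: [[-0.176, 0.984, -0.002], [0.984, 0.176, 0.001], [0.001, -0.002, -1.0]]
ft_force: [-0.4, 0.7, -2.7]
grip_width: 0.0264
gripper_force: 60.1
[-0.41076003  0.70133198 -2.7496891 ] [-0.10288757 -0.03613109  0.01027318]
n off -0.0005319276197586209 nose depth 0.017489908876971258 0.018517953983030376
total shift tool: [-0.0377  0.0005 -0.001 ] turn [-0.0018 -0.0014  0.0012]
[-0.002 -0.001  0.001] [-0.0377  0.0005 -0.001 ]
```

View pics/s2.png

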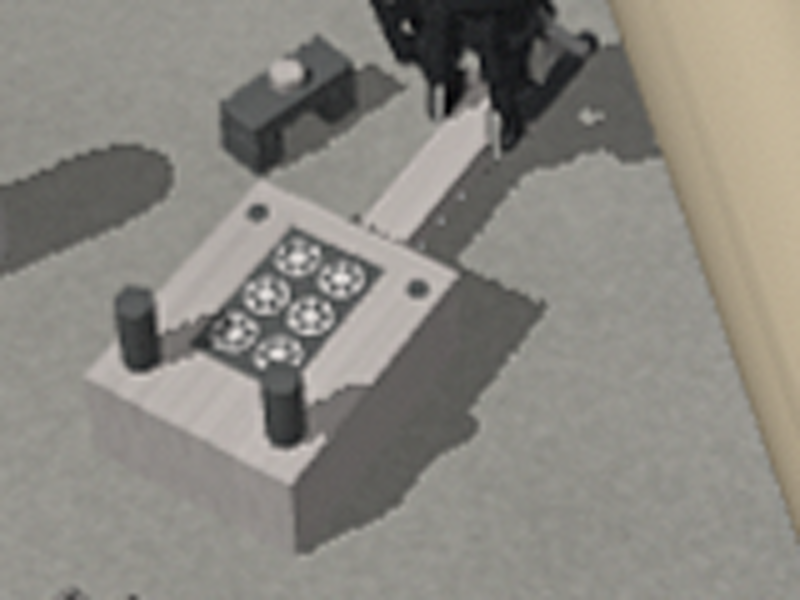

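The core is lined up and its nose is already in the mouth. Continuing gently.

```bash
python3 -m jog '[[-0.002,-0.001,0.001,0,0.0005,-0.001,20],[0,0,0,0.003,0,0,20],[0,0,0,0.003,0,0,20],[0,0,0,0.003,0,0,20],[0,0,0,0.003,0,0,20],[0,0,0,0.003,0,0,20],[0,0,0,0,0,0,20]]'
python3 -c "
from h import *
s=observe();print(s['ft_force'],s['wrist_torque'])"
```

```text
time_s: 16.55
position: [0.5784, -0.0168, 0.0195]
tool_rot: [[-0.174, 0.985, 0.0], [0.985, 0.174, 0.0], [0.0, 0.0, -1.0]]
ft_force: [0.7, -0.3, -3.8]
grip_width: 0.0265
gripper_force: 60.1
[ 0.68945254 -0.30932434 -3.78006186] [-0.14877571  0.00668963  0.0778082 ]
```

```bash
python3 -m jog '[[0,0,0,0.004,0,0,20],[0,0,0,0.004,0,0,20],[0,0,0,0.004,0,0,20],[0,0,0,0.004,0,0,20],[0,0,0,0,0,0,20]]'
python3 -m jog '[[0,0,0,0.005,0,0,20],[0,0,0,0.005,0,0,20],[0,0,0,0.005,0,0,20],[0,0,0,0.005,0,0,20],[0,0,0,0,0,0,20]]'
python3 -c "
from h import *
s=observe();print(s['ft_force'],s['wrist_torque'],s['position'][:2]@[-.17451,.98466]+.1498)"
```

```text
time_s: 17.18
position: [0.5756, -0.0009, 0.0195]
tool_rot: [[-0.175, 0.985, 0.0], [0.985, 0.175, 0.0], [0.0, 0.0, -1.0]]
ft_force: [-0.2, -0.4, -4.0]
grip_width: 0.0267
gripper_force: 60.1
time_s: 17.8
position: [0.5721, 0.0189, 0.0195]
tool_rot: [[-0.175, 0.985, 0.0], [0.985, 0.175, 0.0], [0.0, 0.0, -1.0]]
ft_force: [-0.1, -0.4, -4.2]
grip_width: 0.0262
gripper_force: 60.1
[-0.14352118 -0.37834432 -4.22525932] [-0.16145941 -0.04790169 -0.01303093] 0.06854052626958532
```

```bash
python3 -m jog '[[0,0,0,0,0,0.001,20],[0,0,0,0.003,0,0,20],[0,0,0,0.003,0,0,20],[0,0,0,0.003,0,0,20],[0,0,0,0,0,0,20]]' 30
python3 -m jog '[[0,0,0,0.0015,0,0,20],[0,0,0,0.0015,0,0,20],[0,0,0,0,0,0,20]]' 
python3 -c "
from h import *
s=observe();print(s['ft_force'],s['wrist_torque'],s['position'][:2]@[-.17451,.98466]+.1498)"
```

```text
time_s: 18.42
position: [0.5706, 0.0276, 0.0185]
tool_rot: [[-0.174, 0.985, 0.0], [0.985, 0.174, 0.001], [0.001, 0.0, -1.0]]
ft_force: [-0.1, -0.1, -2.6]
grip_width: 0.0266
gripper_force: 60.1
time_s: 18.8
position: [0.5701, 0.0304, 0.0185]
tool_rot: [[-0.174, 0.985, 0.0], [0.985, 0.174, 0.001], [0.001, 0.0, -1.0]]
ft_force: [0.9, -0.2, -2.8]
grip_width: 0.0268
gripper_force: 60.1
[ 0.89760521 -0.1668369  -2.8141221 ] [-0.08564342 -0.00031461  0.01899034] 0.08025446555339609
```

```bash
python3 -m jog '[[0,0,0,0.001,0,0,20],[0,0,0,0.001,0,0,20],[0,0,0,0,0,0,20]]'; python3 -m jog '[[0,0,0,0.001,0,0,20],[0,0,0,0,0,0,20]]' |sed -n 2,4p
```

```text
time_s: 19.18
position: [0.5697, 0.0323, 0.0185]
tool_rot: [[-0.174, 0.985, 0.0], [0.985, 0.174, 0.001], [0.001, 0.0, -1.0]]
ft_force: [0.1, -0.1, -3.1]
grip_width: 0.027
gripper_force: 60.1
position: [0.5696, 0.0333, 0.0185]
tool_rot: [[-0.174, 0.985, 0.0], [0.985, 0.174, 0.0], [0.0, 0.0, -1.0]]
ft_force: [0.6, 0.2, -3.0]
```

```bash
python3 -m jog '[[0,0,0,0.001,0,0,20],[0,0,0,0.001,0,0,20],[0,0,0,0,0,0,20]]'|sed -n 2,4p
```

```text
position: [0.5692, 0.0353, 0.0185]
tool_rot: [[-0.174, 0.985, 0.0], [0.985, 0.174, 0.001], [0.0, 0.0, -1.0]]
ft_force: [0.1, 1.0, -3.0]
```

```bash
python3 -m jog '[[0,0,0,0.001,0,0,20],[0,0,0,0,0,0,20]]'|sed -n 2,4p
```

```text
position: [0.5691, 0.0363, 0.0185]
tool_rot: [[-0.174, 0.985, 0.0], [0.985, 0.174, 0.0], [0.0, 0.0, -1.0]]
ft_force: [0.0, 0.3, -3.4]
```

Depth is now about 86 mm and the core still moves freely.

```bash
for i in 1; do python3 -m jog '[[0,0,0,0.001,0,0,20],[0,0,0,0.001,0,0,20],[0,0,0,0,0,0,20]]'|sed -n '2p;4p';done
```

```text
position: [0.5687, 0.0383, 0.0185]
ft_force: [-1.5, -0.3, -2.7]
```

```bash
python3 -m jog '[[0,0,0,0.001,0,0,20],[0,0,0,0.001,0,0,20],[0,0,0,0,0,0,20]]'|sed -n '2p;4p'
```

```text
position: [0.5683, 0.0402, 0.0185]
ft_force: [0.3, -0.1, -2.9]
```

```bash
python3 -m jog '[[0,0,0,0.001,0,0,20],[0,0,0,0.001,0,0,20],[0,0,0,0,0,0,20]]'|sed -n '2p;4p'
```

```text
position: [0.568, 0.0422, 0.0185]
ft_force: [0.2, -1.7, -2.7]
```

```bash
python3 -m jog '[[0,0,0,0.001,0,0,20],[0,0,0,0,0,0,20]]'|sed -n '2p;4p'
```

```text
position: [0.5678, 0.0431, 0.0185]
ft_force: [-0.4, 0.2, -2.7]
```

```bash
python3 -m jog '[[0,0,0,0.001,0,0,20],[0,0,0,0,0,0,20]]'|sed -n '2p;4p'
```

```text
position: [0.5677, 0.0441, 0.0185]
ft_force: [0.5, -0.0, -3.0]
```

```bash
python3 -m jog '[[0,0,0,0.001,0,0,20],[0,0,0,0,0,0,20]]'|sed -n '2p;4p'
```

```text
position: [0.5675, 0.0451, 0.0185]
ft_force: [0.0, 0.1, -2.5]
```

```bash
python3 -m jog '[[0,0,0,0.001,0,0,20],[0,0,0,0,0,0,20]]'|sed -n '2p;4p'
```

```text
position: [0.5673, 0.0461, 0.0185]
ft_force: [-0.0, -0.2, -2.8]
```

```bash
python3 -m jog '[[0,0,0,0.001,0,0,20],[0,0,0,0,0,0,20]]'|sed -n '2p;4p'
```

```text
position: [0.5671, 0.0471, 0.0185]
ft_force: [-0.1, -0.5, -3.4]
```

```bash
python3 -m jog '[[0,0,0,0.001,0,0,20],[0,0,0,0,0,0,20]]'|sed -n '2p;4p'
```

```text
position: [0.5672, 0.0475, 0.0186]
ft_force: [0.6, -5.2, -2.3]
```

```bash
python3 -m jog '[[0,0,0,0.001,0,0,20],[0,0,0,0,0,0,20]]'|sed -n '2p;4p'
```

```text
position: [0.5673, 0.0476, 0.0187]
ft_force: [1.1, -9.8, -1.5]
```

```bash
python3 -m jog '[[0,0,0,0.001,0,0,20],[0,0,0,0,0,0,20]]'|sed -n '2p;4p'
```

```text
position: [0.5674, 0.0477, 0.0189]
ft_force: [0.3, -14.3, -1.4]
```

It has come up solid at about 97.5 mm depth: 14 N with no further travel. I'll ease the push to a few newtons, set the core on the floor and release.

```bash
python3 -m jog '[[0,0,0,-0.001,0,0.0005,20],[0,0,0,-0.001,0,0.0005,20],[0,0,0,0,0,0,20],[0,0,0,0,0,0,20]]' 20
python3 -m jog '[[0,0,0,0,0,0,25],[0,0,0,0,0,0,35],[0,0,0,0,0,0,45],[0,0,0,0,0,0,45],[0,0,0,0,0,0,45]]'
python3 -c "
from h import *
d=grab('wrist','pics/w7.png');np.savez('pics/w7.npz',**d)"
```

```text
time_s: 23.68
position: [0.5673, 0.0475, 0.018]
tool_rot: [[-0.174, 0.985, 0.001], [0.985, 0.174, -0.0], [-0.001, 0.001, -1.0]]
ft_force: [-0.8, -6.6, 2.5]
grip_width: 0.0263
gripper_force: 60.8
time_s: 24.3
position: [0.5669, 0.0482, 0.0175]
tool_rot: [[-0.174, 0.985, 0.0], [0.985, 0.174, 0.001], [0.001, 0.0, -1.0]]
ft_force: [-0.9, -0.1, 0.7]
grip_width: 0.0384
gripper_force: 0.0
```

View pics/w7.png

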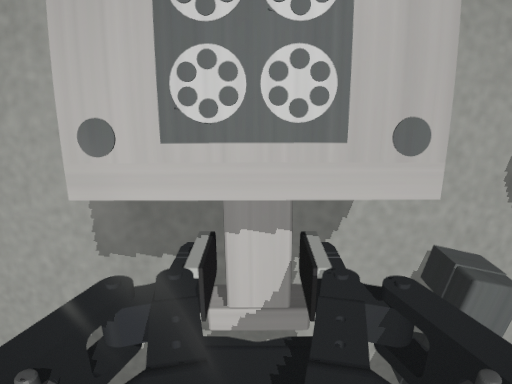

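Run:
```python
from h import *
for f in("w6","w7"):
    g=cv2.imread(f"pics/{f}.png",0)[285:340,235:250].mean(1);e=np.gradient(g)
    print(f,[(285+i,round(e[i],1)) for i in range(55) if abs(e[i])>4])
```

```text
w6 [(304, np.float64(-13.9)), (305, np.float64(-18.8)), (306, np.float64(6.7)), (307, np.float64(16.0)), (310, np.float64(-10.6)), (311, np.float64(-16.8)), (312, np.float64(-8.3)), (328, np.float64(-11.6)), (329, np.float64(-7.6)), (337, np.float64(-5.9)), (338, np.float64(-15.0)), (339, np.float64(-19.9))]
w7 [(306, np.float64(-12.0)), (307, np.float64(-18.1)), (308, np.float64(9.5)), (309, np.float64(18.7)), (312, np.float64(-7.4)), (313, np.float64(-7.5)), (317, np.float64(-7.3)), (318, np.float64(-4.6)), (325, np.float64(-4.4)), (329, np.float64(-6.6)), (330, np.float64(-9.8)), (337, np.float64(-6.2)), (338, np.float64(-15.3)), (339, np.float64(-20.1))]
```

The head edge moved only 2 px, which the tool's own 0.7 mm advance accounts for, so the core has not sprung back. I'll retreat straight up and check.

```bash
python3 -m jog '[[0,0,0,0,0,-0.01,45],[0,0,0,0,0,-0.03,45],[0,0,0,0,0,-0.05,45],[0,0,0,0,0,-0.05,45],[0,0,0,0,0,-0.05,45],[0,0,0,0,0,0,45],[0,0,0,0,0,0,45]]'
python3 - <<'E'
from h import *
d=grab("wrist","pics/w8.png")
g=d["pixels"]
np.savez("pics/w8.npz",**d)
E
```

```text
time_s: 25.22
position: [0.5665, 0.048, 0.2073]
tool_rot: [[-0.174, 0.985, -0.001], [0.985, 0.174, 0.001], [0.001, -0.0, -1.0]]
ft_force: [-0.1, 0.9, 0.8]
grip_width: 0.0382
gripper_force: 0.0
```

View pics/w8.png

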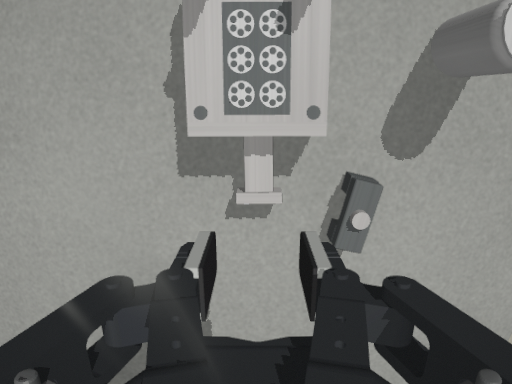

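The core sits straight in the slot, with its head at (259,198) and the clamp undisturbed. One number to confirm, then I hand in.

Run:
```python
from h import *
d=dict(np.load("pics/w8.npz"));u=np.array([-.17451,.98466])
g=d["pixels"][:,252:268].mean((1,2));e=np.gradient(g);r=196+np.argmin(e[196:212]);print(r)
print(onz(d,[[259,r]],.034)[:,:2]@u-onz(d,[[259,136]],.06)[:,:2]@u)
print(job.close_job())
```

```text
203
[-0.0686489]
the job is handed in; nothing more can be done
None
```

The job is handed in: the blank lies flat in the tray, and the narrow core is in the slot, right way up and solid against the stop at about 97.5 mm depth with about 68 mm sticking out. I pushed with at most about 14 N and didn't touch the wide core, clamp, can or pin.

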